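# Thread the rudder hinge pin through both bushings

## Task

At the tackle-shop counter, pull the plastic plug out of the upper bushing of the rudder-hinge stand and leave it in the white tray. Then take the long pin with the plain round grip from the rack, thread it point first down through the upper and then the lower bushing, and finish while still holding it there, its point about 20 mm below the lower bushing and clear of the base board, so that a colleague can clip on the retaining ring. Leave everything else where it is.

Things in the scene. Friction and masses are not known exactly. Their poses are not given: they have to be found in the camera images.
- stand: Fixed sample of a dinghy's rudder hinge: wooden base 140 x 110 mm, 10 mm thick, and an upright board (18 mm thick, 100 mm wide, top 115 mm above the counter) carrying two brass bushings, one straight above the other. Origin on the counter straight below them; z up is their common axis; x points to the board (on the robot's side), whose face is 49 mm from the axis. Only the plug is higher than 132 mm.
- upper_bush (a point): centre of the upper bushing's top mouth, 132 mm above the counter. Bushing: brass tube, outside diameter 26 mm, bore 13 mm, 16 mm high (116 to 132 mm above the counter)
- lower_bush (a point): centre of the lower bushing's bottom mouth, 50 mm above the counter, 40 mm above the top of the base. Same tube as the upper one, from 50 to 66 mm above the counter
- plug: grey plastic plug, sitting loosely in the upper bushing at the start; stem 9 mm diameter, 20 mm long, below a round grip 22 mm in diameter and 36 mm tall. Origin at the centre of the stem's lower end, z up along it; the grip spans 20 to 56 mm above the origin. Only gravity holds it in.
- tray: fixed white open tray, 170 x 140 mm, 30 mm high, walls and floor 4 to 5 mm; origin at the centre of its underside, x along the 170 mm side. A sinker lies in it, in the half towards +x; the half towards -x is empty.
- rack: fixed pale wooden rack, a level plate 64 x 150 mm whose top is 130 mm above the counter, on two side panels. Two pins hang in its two holes, 40 mm either way from its middle along its y axis; which hangs where varies. Origin on the counter under the plate's middle, z up.
- pin: the long steel pin, 90 to 180 g: shaft 10 mm in diameter, 120 mm long, tapered at the point (4 mm at the end, full 10 mm above it), topped by a plain round ribbed grip 22 mm in diameter, 44 mm tall. Hangs upright in the rack by the grip's underside. Origin at the tip of the point, z up the pin; the grip spans 120 to 164 mm from the origin.
- tee_pin: a shorter pin with a T-bar handle (bar 46 mm long, its top 22 mm above the rack plate), hanging in the rack's other hole; not needed. Origin at its tip, 80 mm below the underside of its head; z up.
- sinker: pear-shaped metal sinker, 32 mm wide, 30 mm high, lying in the tray; origin at its underside. To be left.
- spool: line spool, 64 mm wide, 30 mm high; origin at its underside. To be left.
- carton: cardboard carton, 90 x 70 x 75 mm high; origin at its underside. To be left.
- oil: yellow oil bottle, 36 mm wide, 95 mm high; origin at its underside. To be left.
- tin: flat metal tin, 85 x 60 x 28 mm; origin at its underside. To be left.
- torch: black diving torch lying on its side, 150 mm long, 40 mm thick; origin under its middle. To be left.
- cup: grey plastic cup, 72 mm wide, 95 mm high; origin at its underside. To be left.

How it is judged:
By the outcome, as a careful person would: the job done as asked, in the order asked, and still so for the second after the job is handed in, while the arm keeps its last pose, push and grip.
It also fails if it takes over 67 s, if anything falls off the work surface, if the arm or the gripper's body presses on something with over 40 N, if the wrist force passes 120 N, or if a joint passes its speed limit or range.

## Robot

A 6-joint arm with a two-finger parallel gripper is mounted at the origin on the work surface. World frame = base frame: x ahead of the robot, y to its left, z up, the work surface at z = 0. Lengths are in m, angles in rad, forces in N, time in s.
With the tool pointing down it reaches from about 0.225 to 0.875 m from the base axis. Payload 3.4 kg.
Tool frame: the origin (TCP) lies midway between the tips of the shut fingers; the grasp point (between the pads) lies 19 mm behind it (manip.tcp_to_grasp is the distance from the TCP to the grasp point, in m); x points along the fingers, y is the direction in which the jaws open and shut, and the axes are right-handed (so a half turn about x gives the same grasp; the last joint's range is limited). The gripper opens to 85 mm and grips with 20 to 120 N. Pads are 22 mm wide; open, the fingers measure 114 mm over their backs; the gripper's body (76 mm by 85 mm) begins 54 mm behind the grasp point. The pads swing forward as they close: fully open they stand 13 mm farther back than shut.
Start: joints at [-1.426, 0.276, 1.505, -0, 1.361, -0.121], TCP at [0.151, -0.555, 0.231] pointing down, gripper open.
Joint ranges: [-2.89, 2.89], [-0.75, 2.08], [0.22, 2.7], [-1.18, 4.32], [0.11, 2.71], [-2.7, 2.7]. Speed limits (rad/s): [2.57, 2.57, 3.14, 3.14, 3.14, 3.14].

## Interface

Orientations are given as a unit quaternion [w, x, y, z].
In Python, from rig import readout, eyes, job, manip gives the robot as it stands. The module is installed in compiled form; this text tells all that it offers.
- The arm moves only by the tool carry_out, never from a script. Its argument "deltas" is one flat list of numbers, 7 for each row, row after row: the shift along the tool's x, y, z scaled (see below), then the turn, a rotation vector about the tool's x, y, z scaled (see below), then the opening, from -1 (shut) to 1 (fully open). In form: [dx, dy, dz, ax, ay, az, grip, dx, dy, dz, ax, ay, az, grip, ...]. A call has 1 to 10 rows; each row shifts and turns the commanded pose from where the row before left it, along the tool's axes as they then stand; what a row does not reach is not made up. The controller multiplies each number of a shift by 60 mm and each number of a turn by 4 degrees. A row lasts 1/8 s, in which the tool goes at most 62.5 mm and 10.7 degrees, less where a joint would pass 70% of its speed; a pose out of reach is approached as far as the arm can. A call with a number of a shift or a turn outside -1 to 1 is refused whole. A call with a gripper value outside its range is refused whole. The fingers move at their own pace and stop on an object; "newtons" is the grip in N (left out, the last holds). Time passes only in rows, so rows that do not move let the fingers close. It gives the time, the measured TCP pose, the force and the opening at its end, in the units of the state.
- readout.get_state(): the state, without advancing time (a new reading comes with each control period).
- eyes.get_image(name): name is "scene" or "side" or "wrist"; returns a dict with "color" (400x640x3 uint8, red, green, blue), "z_map" (400x640 float32, m along the optical axis (not along the pixel's ray), 0 where there is no reading), "mtx" (3x3 intrinsics, pixels), "origin" and "orientation" of the camera in the world. Camera axes: x right, y down, z forward; pixel columns grow to the right and rows downward; lengths in m; the calibration is good to about 2 mm. A picture is of the moment at which its call begins.
- job.sign_off(): hands the job in, once; it reports no verdict.
The state is a dict: "clock": time; "qpos": joint angles; "qd": joint speeds; "effort": joint torques, N m; "position": TCP position; "ee_rot": TCP orientation; "contact_force": force on the tool from outside, world axes, zero at the start; "moment": the same for the moment, N m; "width": finger opening in m.
Only numpy, scipy, OpenCV 4.12 (cv2) and the standard library are available. Lean on these libraries where they do the work, as an engineer would, in place of code of your own. Each camera call takes 0.05 s, during which the arm holds its last target.

## Working session

There is one attempt and no reset: what is moved stays moved. The work goes in short steps, Python scripts to look and compute and a tool call to move; the robot and the scene stay as the last step left them, time stands still between calls to the robot, and variables do not carry over. Pictures are saved under pics/ and viewed, and the job is handed in when it is done.

Besides the shell and the picture viewer there is one more tool, called after "Request:" by a JSON object that holds its "name" and its "arguments". carry_out: Moves the arm, as the interface text tells. Its arguments: {"type":"object","properties":{"deltas":{"type":"array"},"newtons":{"type":"number"}},"required":["deltas"]}

```bash
mkdir -p pics; ls; cat > h.py <<'E'
import numpy as np, cv2
from scipy.spatial.transform import Rotation as R
from rig import readout, eyes, job, manip
def grab(name,tag):
    im=eyes.get_image(name); cv2.imwrite(f'pics/{tag}.png',im['color'][...,::-1]); np.savez(f'pics/{tag}.npz',**{k:np.array(v) for k,v in im.items()}); return im
def cam(im):
    q=np.array(im['orientation']).ravel()
    Rm=R.from_quat(q[[1,2,3,0]]).as_matrix() if q.size==4 else q.reshape(3,3)
    return Rm,np.array(im['origin'])
def pts(im):
    Rm,o=cam(im);K=im['mtx'];z=im['z_map'];v,u=np.mgrid[:z.shape[0],:z.shape[1]]
    P=np.stack([(u-K[0,2])/K[0,0]*z,(v-K[1,2])/K[1,1]*z,z],-1)@Rm.T+o
    P[z==0]=np.nan
    return P
def ray(im,u,v,zp):
    Rm,o=cam(im);K=im['mtx'];d=Rm@np.array([(u-K[0,2])/K[0,0],(v-K[1,2])/K[1,1],1]);return o+d*(zp-o[2])/d[2]
def proj(im,p):
    Rm,o=cam(im);c=(np.array(p)-o)@Rm;k=im['mtx']@c;return k[:2]/k[2]
def load(tag): return dict(np.load(f'pics/{tag}.npz'))
E
python3 - <<'E'
from h import *
for n in ['scene','side','wrist']:
    im=grab(n,n+'0'); print(n,im['origin'],im['orientation'],im['mtx'][0,0])
print(readout.get_state(),manip.tcp_to_grasp)
E
```

```text
pics
scene [1.4051163  0.44250784 0.93022149] [-0.19901994  0.45455958  0.79624248 -0.34607017] 408.5864448706924
side [0.34211502 1.15256355 0.94585233] [ 0.05208734 -0.09999833  0.88311109 -0.45541416] 465.5592207869576
wrist [ 0.23063148 -0.53175849  0.37303218] [ 0.12780989  0.7837863  -0.59966069 -0.09874574] 275.6271034879379
{'clock': 0.15, 'qpos': array([-1.42603973e+00,  2.76453728e-01,  1.50584368e+00, -2.38333972e-05,
        1.36070042e+00, -1.20978843e-01]), 'qd': array([-0.0002792 , -0.00210584, -0.00337422,  0.0013566 ,  0.0027728 ,
        0.00154913]), 'effort': array([ 2.31112470e-03, -4.17141330e+01, -2.46032596e+01, -2.16186404e-04,
        7.64237833e-03,  1.43346438e-05]), 'position': array([ 0.15094665, -0.5544231 ,  0.2306356 ]), 'ee_rot': array([-0.09318053, -0.70085983, -0.09417387,  0.70088813]), 'contact_force': array([-0.36050595, -0.3228384 ,  0.64444028]), 'moment': array([-0.02147428,  0.02110516,  0.04556311]), 'width': 0.08571207574844356} 0.0187
```

View pics/scene0.png

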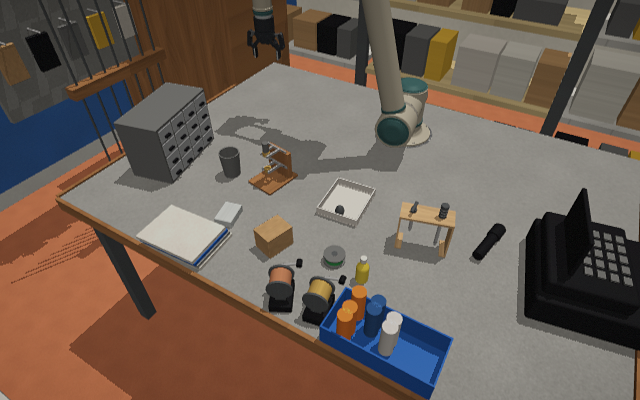

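View pics/side0.png

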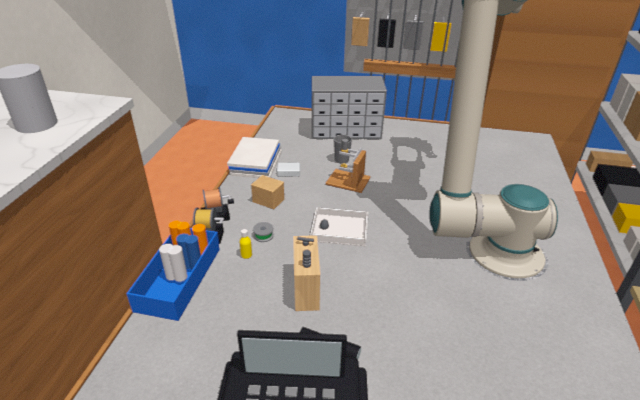

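View pics/wrist0.png

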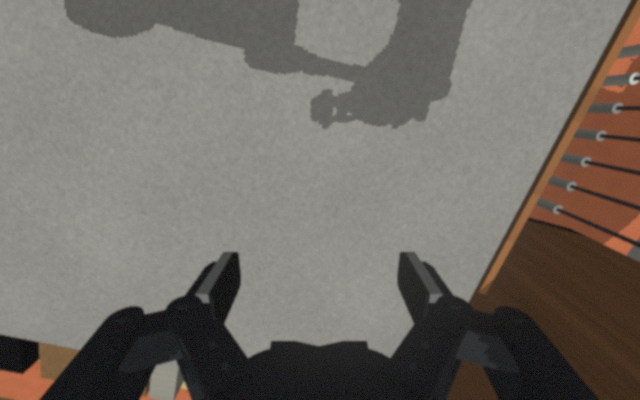

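The scene view shows the stand near (272,168), the tray near (345,200) and the rack near (428,225), with the T-pin at its left hole (413,208) and the long pin at its right hole (444,211). Next I zoom in and measure.

```bash
python3 - <<'E'
from h import *
for n,(u0,v0,u1,v1) in {'scene':(210,130,310,200),'side':(300,125,400,195)}.items():
    im=load(n+'0'); c=im['color'][v0:v1,u0:u1,::-1]
    cv2.imwrite(f'pics/z_{n}_stand.png',cv2.resize(c,None,fx=7,fy=7,interpolation=cv2.INTER_CUBIC))
for n,(u0,v0,u1,v1) in {'scene':(380,190,480,265),'side':(270,225,350,315)}.items():
    im=load(n+'0'); c=im['color'][v0:v1,u0:u1,::-1]
    cv2.imwrite(f'pics/z_{n}_rack.png',cv2.resize(c,None,fx=6,fy=6,interpolation=cv2.INTER_CUBIC))
for n in ['scene','side']:
    im=load(n+'0');P=pts(im)
    print(n,'finite z med', np.nanmedian(P[...,2]))
    # height slices over table
    for lo,hi in [(0.125,0.135),(0.108,0.121),(0.137,0.19)]:
        m=(P[...,2]>lo)&(P[...,2]<hi)&(P[...,0]>0.2)&(P[...,0]<0.9)&(abs(P[...,1])<0.6)
        k,l,s,c=cv2.connectedComponentsWithStats(m.astype(np.uint8))
        for i in range(1,k):
            if s[i,4]>8:
                q=P[l==i]; print(lo,s[i],q.mean(0).round(4),q.min(0).round(3),q.max(0).round(3))
E
```

```text
scene finite z med -1.779514932748194e-05
0.125 [187 125  10   5  17] [ 0.5566 -0.5975  0.1303] [ 0.537 -0.6    0.125] [ 0.579 -0.593  0.134]
0.125 [375 129  37  11  84] [0.2357 0.0411 0.1301] [ 0.212 -0.028  0.125] [0.248 0.101 0.135]
0.125 [154 131  35  25 111] [ 0.6696 -0.5781  0.1301] [ 0.579 -0.599  0.125] [ 0.736 -0.563  0.135]
0.125 [269 144   5   5   9] [ 0.5036 -0.2887  0.1263] [ 0.493 -0.297  0.125] [ 0.516 -0.284  0.129]
0.125 [275 146   8   6  10] [ 0.5011 -0.26    0.1262] [ 0.496 -0.278  0.125] [ 0.508 -0.241  0.13 ]
0.125 [260 151  10   6  30] [ 0.5513 -0.2764  0.1298] [ 0.537 -0.295  0.125] [ 0.563 -0.263  0.135]
0.125 [400 202  56  27 804] [0.5562 0.2834 0.1295] [0.502 0.202 0.125] [0.604 0.362 0.135]
0.125 [543 213   5  60 138] [0.4947 0.5833 0.1309] [0.384 0.564 0.125] [0.597 0.6   0.135]
0.108 [375 131  35  12  94] [0.2348 0.0381 0.1149] [ 0.214 -0.028  0.108] [0.247 0.097 0.121]
0.108 [187 132   4   5   9] [ 0.5806 -0.5976  0.1152] [ 0.572 -0.6    0.11 ] [ 0.59  -0.595  0.12 ]
0.108 [174 138  12  12  27] [ 0.64   -0.5852  0.1141] [ 0.602 -0.595  0.108] [ 0.669 -0.
[... 2476 characters left out ...]
 0.342 0.108] [0.563 0.363 0.121]
0.137 [311  97  40  15 434] [ 0.6597 -0.5824  0.1639] [ 0.573 -0.6    0.137] [ 0.733 -0.56   0.19 ]
0.137 [354  99   7   3  11] [ 0.5492 -0.5978  0.184 ] [ 0.535 -0.6    0.181] [ 0.559 -0.595  0.188]
0.137 [341 139   7  11  65] [ 0.5456 -0.2775  0.1574] [ 0.535 -0.289  0.138] [ 0.557 -0.266  0.173]
0.137 [429 190  20  39 413] [0.224  0.0669 0.1659] [ 0.2   -0.03   0.137] [0.246 0.102 0.189]
0.137 [297 237  17   8  86] [0.5618 0.2451 0.1487] [0.54  0.238 0.137] [0.584 0.251 0.157]
0.137 [302 249   9  18 143] [0.5405 0.3243 0.1621] [0.531 0.31  0.138] [0.552 0.334 0.179]
0.137 [345 356  13  17 182] [0.3877 0.5836 0.1409] [0.373 0.565 0.137] [0.402 0.6   0.145]
```

```bash
cd pics; python3 -c "
import cv2,numpy as np
a=[cv2.imread(f'z_{n}_stand.png') for n in('scene','side')]
b=[cv2.imread(f'z_{n}_rack.png') for n in('scene','side')]
cv2.imwrite('s.png',cv2.resize(np.vstack(a),None,fx=.6,fy=.6))
b[1]=cv2.resize(b[1],(400,450));b[0]=b[0];cv2.imwrite('r.png',cv2.resize(np.hstack(b),(800,360)))"
```

```text
(no output)
```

View pics/s.png

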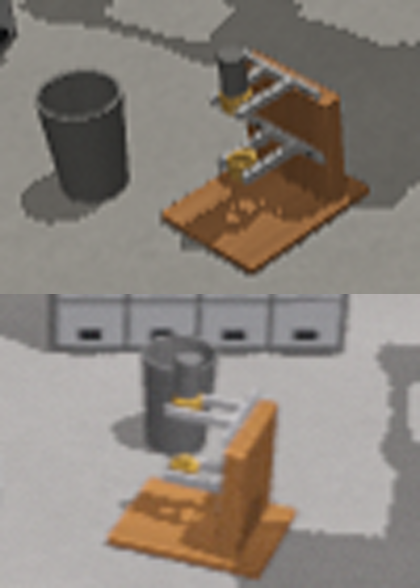

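View pics/r.png

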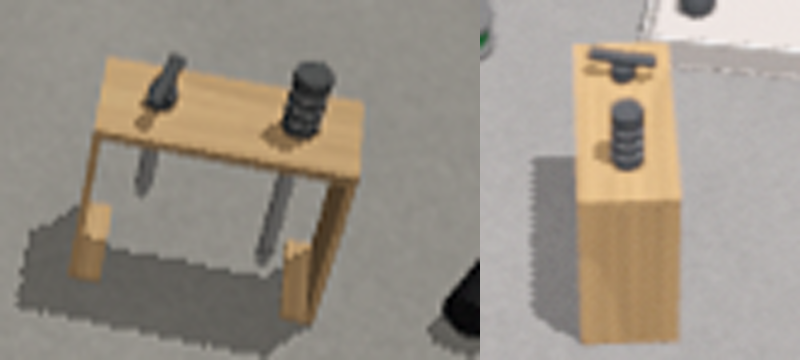

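```bash
python3 - <<'E'
from h import *
s=readout.get_state();q=s['ee_rot'];print(R.from_quat(q[[1,2,3,0]]).as_matrix().round(4))
for n,box in {'scene':(262,141,7,12),'side':(341,139,7,11)}.items():
    im=load(n+'0');P=pts(im)
    for nm,(c,r) in {'plug':((.546,-.278),.02),'pin':((.541,.322),.02)}.items():
        m=(np.hypot(P[...,0]-c[0],P[...,1]-c[1])<r)&(P[...,2]>.14)
        z=P[m][:,2];top=m&(P[...,2]>np.percentile(z,97)-.004)
        v,u=np.nonzero(m);print(n,nm,m.sum(),'zmax',z.max().round(4),'top',P[top].mean(0).round(4),top.sum(),P[top].min(0).round(3),P[top].max(0).round(3))
    hs=cv2.cvtColor(im['color'],cv2.COLOR_RGB2HSV)
    # tray
    m=(P[...,0]>.4)&(P[...,0]<.75)&(P[...,1]>-.2)&(P[...,1]<.2)&(hs[...,1]<25)&(hs[...,2]>180)
    m=cv2.morphologyEx(m.astype(np.uint8),cv2.MORPH_CLOSE,np.ones((5,5)))
    k,l,st,c=cv2.connectedComponentsWithStats(m);i=1+np.argmax(st[1:,4]);
    q=P[l==i];rim=q[(q[:,2]>.022)&(q[:,2]<.035)];print('tray',len(q),cv2.minAreaRect(rim[:,:2].astype(np.float32)))
    m=(P[...,2]>.018)&(P[...,2]<.05)&(P[...,0]>.5)&(P[...,0]<.7)&(abs(P[...,1])<.2)
    for t in [(0.004,.02,'floor')]: pass
    # rack plate
    m=(abs(P[...,2]-.130)<.004)&(abs(P[...,0]-.55)<.09)&(abs(P[...,1]-.285)<.1)
    print('rack',cv2.minAreaRect(P[m][:,:2].astype(np.float32)))
    # base top of stand
    m=(abs(P[...,2]-.010)<.003)&(abs(P[...,0]-.55)<.12)&(abs(P[...,1]+.28)<.12)&(hs[...,1]>100)
    print('base',m.sum(),cv2.minAreaRect(P[m][:,:2].astype(np.float32)))
    m=(abs(P[...,2]-.115)<.003)&(abs(P[...,0]-.50)<.05)&(abs(P[...,1]+.28)<.1)&(hs[...,1]>100)
    print('board',m.sum(),cv2.minAreaRect(P[m][:,:2].astype(np.float32)))
    m=(hs[...,0]>18)&(hs[...,0]<32)&(hs[...,1]>110)&(np.hypot(P[...,0]-.55,P[...,1]+.278)<.05)
    k,l,st,c=cv2.connectedComponentsWithStats(m.astype(np.uint8))
    for i in range(1,k):
        if st[i,4]>3:print('brass',st[i],P[l==i].mean(0).round(4),P[l==i].min(0).round(3),P[l==i].max(0).round(3))
E
```

```text
[[-2.000e-04  2.626e-01 -9.649e-01]
 [ 1.400e-03 -9.649e-01 -2.626e-01]
 [-1.000e+00 -1.400e-03 -1.000e-04]]
scene plug 65 zmax 0.1708 top [ 0.5463 -0.2801  0.1676] 21 [ 0.534 -0.291  0.166] [ 0.556 -0.27   0.171]
scene pin 113 zmax 0.1778 top [0.5425 0.3214 0.1738] 36 [0.531 0.311 0.172] [0.552 0.331 0.178]
tray 1103 ((0.5091253519058228, 0.006777562201023102), (0.16883932054042816, 0.13948506116867065), 5.027561187744141)
rack ((0.5522574186325073, 0.28302064538002014), (0.06928002834320068, 0.15011966228485107), 14.8750581741333)
base 510 ((0.5271140336990356, -0.27794018387794495), (0.11228599399328232, 0.14000585675239563), 80.59375762939453)
board 31 ((0.48872122168540955, -0.2650574743747711), (0.03984096273779869, 0.08339042216539383), 8.243998527526855)
brass [262 151   8   6  20] [ 0.5517 -0.2782  0.1293] [ 0.537 -0.293  0.12 ] [ 0.558 -0.269  0.134]
brass [264 165   7   7  32] [ 0.5447 -0.2835  0.0626] [ 0.525 -0.295  0.056] [ 0.558 -0.272  0.067]
side plug 61 zmax 0.1731 top [ 0.5452 -0.2802  0.1706] 14 [ 0.538 -0.289  0.169] [ 0.554 -0.269  0.173]
side pin 136 zmax 0.1785 top [0.5413 0.3191 0.1757] 41 [0.532 0.31  0.174] [0.552 0.33  0.179]
tray 6259 ((0.5084737539291382, 0.00482776015996933), (0.1713879257440567, 0.14828617870807648), 3.907330274581909)
rack ((0.5525552034378052, 0.2804972529411316), (0.06393571197986603, 0.15593406558036804), 15.526416778564453)
base 321 ((0.5247628688812256, -0.2798129618167877), (0.11713060736656189, 0.1369408816099167), 80.08287048339844)
board 58 ((0.48772096633911133, -0.2684527337551117), (0.09926049411296844, 0.01465273555368185), 80.32441711425781)
brass [341 150   7   2  12] [ 0.5427 -0.2762  0.1318] [ 0.534 -0.284  0.126] [ 0.554 -0.271  0.135]
brass [341 163   6   4  18] [ 0.5452 -0.2845  0.0667] [ 0.536 -0.298  0.06 ] [ 0.554 -0.27   0.071]
```

Measurements agree with the given sizes. The plug axis is at about (0.5455, -0.280) with its top at 0.168. The pin is at about (0.542, 0.3205), and the tray centre is (0.509, 0.006) with the sinker at the world +x end. I'm moving above the plug.

Request:
{"name": "carry_out", "arguments": {"deltas": [0,-0.27,-0.75,0,0,0,1,0,-0.27,-0.75,0,0,0,1,0,-0.27,-0.75,0,0,0,1,0,-0.27,-0.75,0,0,0,1,0,-0.27,-0.75,0,0,0,1,0,-0.27,-0.75,0,0,0,1,0,-0.27,-0.75,0,0,0,1,0,-0.27,-0.75,0,0,0,1,0,-0.27,-0.75,0,0,0,1,0,-0.27,-0.75,0,0,0,0.3]}}

```text
clock: 1.4
position: [0.5437, -0.2792, 0.231]
ee_rot: [-0.094, -0.701, -0.094, 0.701]
contact_force: [0.0, -0.6, 0.6]
width: 0.0696
```

Request:
{"name": "carry_out", "arguments": {"deltas": [0,0,0,0,0,0,0.3,0,0,0,0,0,0,0.3]}}

```text
clock: 1.65
position: [0.5421, -0.2803, 0.2308]
ee_rot: [-0.094, -0.7, -0.094, 0.701]
contact_force: [-0.3, 0.5, -0.2]
width: 0.0555
```

```bash
cat >> h.py <<'E'
def to(p,yaw=True):
    s=readout.get_state();q=s['ee_rot'];M=R.from_quat(q[[1,2,3,0]]).as_matrix()
    d=np.array(p)-s['position'];return (M.T@d/0.06).round(3)
E
python3 - <<'E'
from h import *
s=readout.get_state();print(s['clock'],s['position'],s['width'],s['qpos'].round(2));q=s['ee_rot'];print(R.from_quat(q[[1,2,3,0]]).as_matrix().round(4))
im=grab('wrist','w1');P=pts(im)
m=(np.hypot(P[...,0]-.5455,P[...,1]+.28)<.03)&(P[...,2]>.135)&(P[...,2]<.175)
v,u=np.nonzero(m);print(m.sum(),u.min(),u.max(),v.min(),v.max(),P[m].mean(0))
t=m&(P[...,2]>.165);print('top',P[t].mean(0),P[t].min(0),P[t].max(0))
hs=cv2.cvtColor(im['color'],cv2.COLOR_RGB2HSV)
E
```

```text
1.65 [ 0.54208767 -0.28033684  0.23083206] 0.05547731613263497 [-0.59  0.33  1.43 -0.    1.39  0.71]
[[-1.600e-03  2.632e-01 -9.647e-01]
 [-1.000e-04 -9.647e-01 -2.632e-01]
 [-1.000e+00 -3.000e-04  1.500e-03]]
773 311 337 187 223 [ 0.54842708 -0.28150064  0.16248324]
top [ 0.54609648 -0.28220245  0.16777285] [ 0.53506031 -0.29271066  0.16506948] [ 0.5562237  -0.2718453   0.16986094]
```

View pics/w1.png

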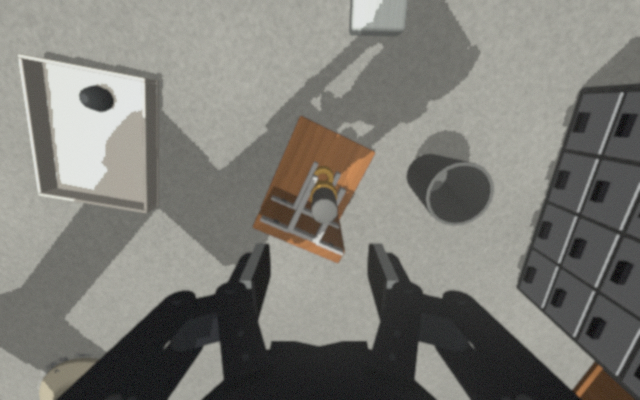

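The wrist view shows the plug's top at (324,207), between and ahead of the jaws, with clear space around it. It measures (0.546, -0.282), within 2 mm of the other views. I'm descending to grip it.

Request:
{"name": "carry_out", "arguments": {"deltas": [0.5,0.03,-0.06,0,0,0,0.3,0.5,0,0,0,0,0,0.3,0.35,0,0,0,0,0,0.3,0.18,0,0,0,0,0,0.3,0,0,0,0,0,0,0.0,0,0,0,0,0,0,-1,0,0,0,0,0,0,-1,0,0,0,0,0,0,-1,0,0,0,0,0,0,-1], "newtons": 30}}

```text
clock: 2.82
position: [0.5472, -0.2817, 0.1408]
ee_rot: [0.095, 0.701, 0.093, -0.7]
contact_force: [-1.1, -1.1, 5.7]
width: 0.0209
```

Request:
{"name": "carry_out", "arguments": {"deltas": [0,0,0,0,0,0,-1]}}

```text
clock: 2.95
position: [0.5472, -0.2817, 0.1408]
ee_rot: [0.094, 0.701, 0.093, -0.7]
contact_force: [-0.3, -0.5, 4.8]
width: 0.0212
```

Gripped at a width of 21 mm. Lifting.

Request:
{"name": "carry_out", "arguments": {"deltas": [-0.2,0,0,0,0,0,-1,-0.5,0,0,0,0,0,-1,-0.8,0,0,0,0,0,-1,-0.5,0,0,0,0,0,-1,0,0,0,0,0,0,-1]}}

```text
clock: 3.58
position: [0.5477, -0.2815, 0.2626]
ee_rot: [0.095, 0.702, 0.093, -0.699]
contact_force: [-1.0, -0.2, -1.3]
width: 0.0213
```

```bash
python3 - <<'E'
from h import *
s=readout.get_state();print(s['clock'],s['position'],s['width'],s['contact_force'])
im=grab('wrist','w2');grab('side','s2');sc=grab('scene','c2')
a=[cv2.resize(load(t)['color'][...,::-1][y:y+100,x:x+130],(390,300),interpolation=cv2.INTER_CUBIC) for t,x,y in [('w2',260,130),('s2',290,90),('c2',210,90)]]
cv2.imwrite('pics/m2.png',np.vstack([np.hstack(a[:2]),np.hstack([a[2],a[2]*0])]))
E
```

```text
3.575 [ 0.54774643 -0.28146822  0.26255903] 0.021269356090643805 [-0.96043874 -0.2392898  -1.29269029]
```

View pics/m2.png

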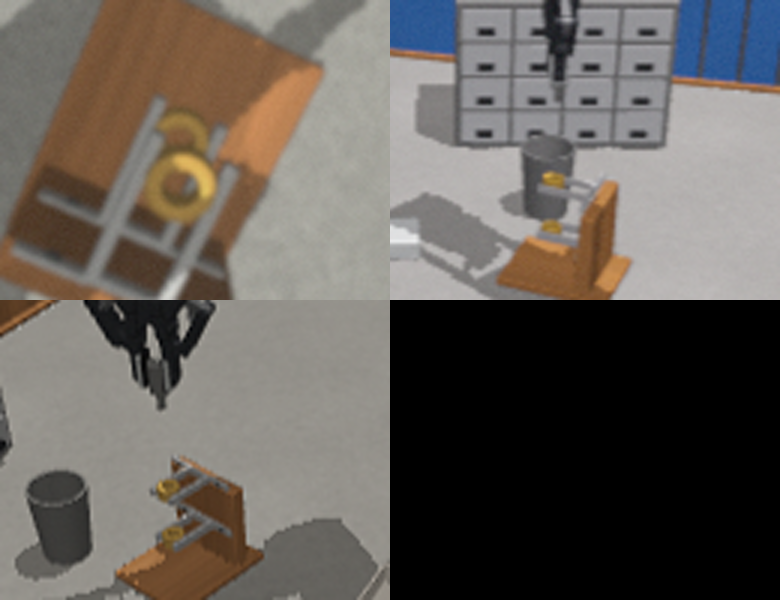

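The plug is out and hanging in the jaws, the upper bushing is empty, and the ring is visible in the wrist view at about (321,192). Measuring the bushing now.

```bash
python3 - <<'E'
from h import *
for t in ['w2','s2','c2']:
    im=load(t);P=pts(im);hs=cv2.cvtColor(im['color'],cv2.COLOR_RGB2HSV)
    br=(hs[...,0]>17)&(hs[...,0]<34)&(hs[...,1]>90)&(np.hypot(P[...,0]-.546,P[...,1]+.28)<.06)
    for nm,lo,hi,zp in [('up',.122,.14,.132),('low',.055,.075,.066)]:
        m=br&(P[...,2]>lo)&(P[...,2]<hi)
        v,u=np.nonzero(m)
        if m.sum()<6: print(t,nm,m.sum());continue
        h=cv2.convexHull(np.c_[u,v].astype(np.float32)[:,None])
        e=cv2.fitEllipse(h) if len(h)>=5 else None
        tp=m&(abs(P[...,2]-zp)<.002); r=P[tp]
        print(t,nm,m.sum(),u.min(),u.max(),v.min(),v.max(),'ell',e, 'ray',ray(im,*e[0],zp).round(4) if e else None,'depthbox',((P[m].min(0)+P[m].max(0))/2).round(4),'circ',cv2.minEnclosingCircle(P[m][:,:2].astype(np.float32)))
    m=(hs[...,2]<150)
# bore in wrist: dark blob inside upper ring
im=load('w2');P=pts(im)
print(proj(im,[.546,-.281,.132]),proj(im,[.546,-.281,.066]))
E
```

```text
w2 up 365 308 331 179 203 ell ((319.6842346191406, 191.25401306152344), (22.996503829956055, 25.01698112487793), 9.061277389526367) ray [ 0.5469 -0.2821  0.132 ] depthbox [ 0.5452 -0.2823  0.1281] circ ((0.5451604723930359, -0.28235068917274475), 0.012993400916457176)
w2 low 114 312 329 166 190 ell ((320.9328308105469, 177.4363555908203), (15.892414093017578, 25.049304962158203), 163.76463317871094) ray [ 0.5457 -0.2846  0.066 ] depthbox [ 0.5439 -0.2832  0.0619] circ ((0.5429834127426147, -0.2848818898200989), 0.016404440626502037)
s2 up 28 341 347 147 152 ell ((344.1729736328125, 149.638916015625), (4.631717681884766, 7.3893513679504395), 114.03870391845703) ray [ 0.5444 -0.2812  0.132 ] depthbox [ 0.5448 -0.2808  0.1305] circ ((0.5462918877601624, -0.2808825671672821), 0.014852161519229412)
s2 low 22 341 346 163 167 ell ((343.5163269042969, 165.13357543945312), (4.146641254425049, 5.933316707611084), 108.81651306152344) ray [ 0.5445 -0.2845  0.066 ] depthbox [ 0.5445 -0.2862  0.0645] circ ((0.5447934865951538, -0.2862483263015747), 0.014763200655579567)
c2 up 38 262 269 150 156 ell ((265.5677795410156, 152.69073486328125), (6.393311023712158, 7.451005458831787), 62.07695770263672) ray [ 0.5499 -0.2773  0.132 ] depthbox [ 0.5456 -0.2806  0.1287] circ ((0.5455525517463684, -0.28087490797042847), 0.013071667402982712)
c2 low 35 264 270 165 171 ell ((266.8776550292969, 167.9796905517578), (5.522055149078369, 7.295030117034912), 51.28568649291992) ray [ 0.5486 -0.2803  0.066 ] depthbox [ 0.5407 -0.2834  0.0614] circ ((0.5398634672164917, -0.28260278701782227), 0.019204899668693542)
[318.434985   191.80838772] [318.26653814 176.50108218]
```

Upper bushing: (0.5455, -0.282), within about 2 mm across the views. I'm carrying the plug to the empty half of the tray and tilting it so it lies down.

Request:
{"name": "carry_out", "arguments": {"deltas": [0.1,-0.8,0.01,0,0,0,-1,0.3,-0.82,0.01,0,0,0,-1,0.3,-0.82,0.01,0,0,0,-1,0.3,-0.82,0.01,0,0,0,-1,0.3,-0.82,0.01,0,0,0,-1,0.3,-0.8,0.01,0,0,0,-1,0,0,0,0,1,0,-1,0,0,0,0,1,0,-1,0,0,0,0,1,0,-1,0,0,0,0,1,0,-1]}}

```text
clock: 4.97
position: [0.4647, 0.001, 0.1618]
ee_rot: [0.079, 0.791, 0.106, -0.597]
contact_force: [0.2, 0.3, -0.5]
width: 0.0207
```

Request:
{"name": "carry_out", "arguments": {"deltas": [0,0,0,0,1,0,-1,0,0,0,0,1,0,-1,0,0,0,0,1,0,-1,0,0,0,0,1,0,-1,0,0,0,0,1,0,-1,0,0,0,0,1,0,-1,0,0,0,0,1,0,-1,0,0,0,0,0,0,-1]}}

```text
clock: 5.98
position: [0.4639, 0.001, 0.161]
ee_rot: [0.049, 0.912, 0.121, -0.39]
contact_force: [-0.2, 0.7, -1.0]
width: 0.0209
```

```bash
python3 - <<'E'
from h import *
s=readout.get_state();print(s['clock'],s['position'],s['width'],s['qpos'].round(2));q=s['ee_rot'];print(R.from_quat(q[[1,2,3,0]]).as_matrix().round(3))
print('to',to([.466,0,.05]),to([.466,0,.034]))
w=grab('wrist','w3');sd=grab('side','s3')
cv2.imwrite('pics/m3.png',np.vstack([cv2.resize(w['color'][...,::-1],(480,300)),cv2.resize(sd['color'][...,::-1][150:260,260:436],(480,300),interpolation=cv2.INTER_CUBIC)]))
E
```

```text
5.975 [0.46392919 0.00104543 0.16099031] 0.020890337364028885 [-0.6  -0.05  2.41  1.22  0.59 -0.28]
[[ 0.667  0.26  -0.699]
 [ 0.183 -0.966 -0.184]
 [-0.722 -0.005 -0.691]]
to [1.356 0.036 1.258] [1.549 0.037 1.443]
```

View pics/m3.png

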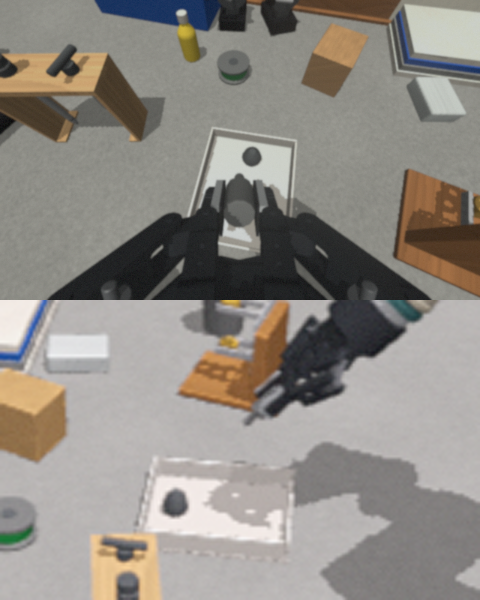

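The plug is held, tilted 45°, with its stem over the empty half and the sinker beyond it at the +x end. Lowering it.

Request:
{"name": "carry_out", "arguments": {"deltas": [0.3,0.01,0.28,0,0,0,-1,0.3,0.01,0.28,0,0,0,-1,0.3,0.01,0.28,0,0,0,-1,0.3,0.01,0.28,0,0,0,-1,0.15,0,0.14,0,0,0,-1,0.08,0,0.08,0,0,0,-1,0.04,0,0.04,0,0,0,-1,0,0,0,0,0,0,-1]}}

```text
clock: 7.08
position: [0.469, -0.0012, 0.0424]
ee_rot: [0.052, 0.912, 0.122, -0.387]
contact_force: [0.4, -0.3, -0.2]
width: 0.0208
```

```bash
python3 - <<'E'
from h import *
s=readout.get_state();print(s['clock'],s['position'],s['width'],s['contact_force'])
w=grab('wrist','w4');sd=grab('side','s4')
cv2.imwrite('pics/m4.png',np.vstack([cv2.resize(w['color'][...,::-1],(480,300)),cv2.resize(sd['color'][...,::-1][150:260,260:436],(480,300),interpolation=cv2.INTER_CUBIC)]))
E
```

```text
7.075 [ 0.46901487 -0.00122192  0.04243903] 0.020817550295706814 [ 0.36172864 -0.29590043 -0.18374832]
```

View pics/m4.png

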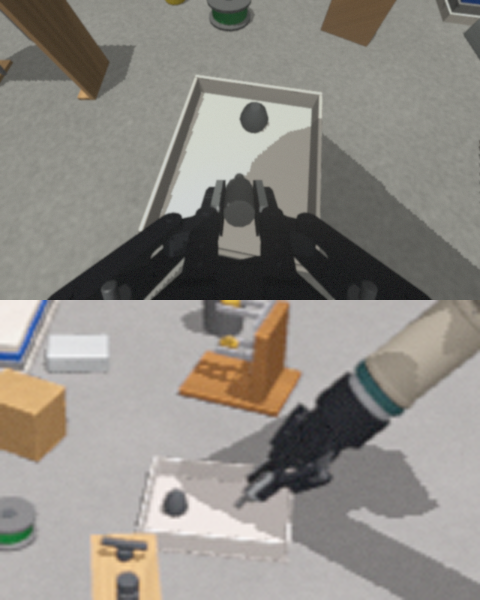

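The stem is over the middle of the empty half and there is no contact yet. I'll lower it about 7 mm more and release with a moderate opening.

Request:
{"name": "carry_out", "arguments": {"deltas": [0.05,0,0.045,0,0,0,-1,0.035,0,0.03,0,0,0,-1,0,0,0,0,0,0,-1,0,0,0,0,0,0,-0.3,0,0,0,0,0,0,-0.1,0,0,0,0,0,0,0,0,0,0,0,0,0,0.1,0,0,0,0,0,0,0.1]}}

```text
clock: 8.18
position: [0.4688, -0.0013, 0.0358]
ee_rot: [0.052, 0.912, 0.122, -0.387]
contact_force: [-1.2, 0.4, 0.1]
width: 0.047
```

Request:
{"name": "carry_out", "arguments": {"deltas": [-0.2,0,0,0,0,0,0.1,-0.5,0,0,0,0,0,0.1,-0.7,0,0,0,0,0,0.1,-0.7,0,0,0,0,0,0.1,0,0,0,0,0,0,0.1]}}

```text
clock: 8.8
position: [0.3992, -0.0223, 0.1193]
ee_rot: [0.053, 0.916, 0.122, -0.379]
contact_force: [1.0, 0.2, -0.5]
width: 0.0468
```

```bash
python3 - <<'E'
from h import *
s=readout.get_state();print(s['clock'],s['position'],s['width'],s['contact_force'])
w=grab('wrist','w5');sd=grab('side','s5')
cv2.imwrite('pics/m5.png',np.vstack([cv2.resize(w['color'][...,::-1],(480,300)),cv2.resize(sd['color'][...,::-1][150:260,260:436],(480,300),interpolation=cv2.INTER_CUBIC)]))
E
```

```text
8.8 [ 0.3992093  -0.02230208  0.11930586] 0.04680795538553588 [ 1.04561811  0.2326694  -0.53594295]
```

View pics/m5.png

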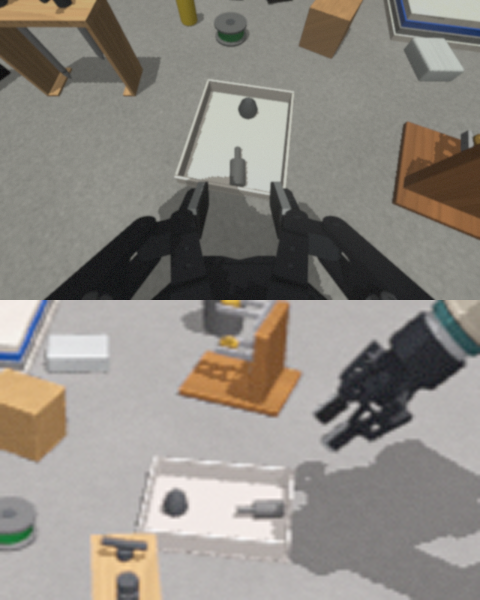

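The plug now lies in the empty half and the sinker hasn't moved. I'm bringing the tool upright again and going over the pin.

Request:
{"name": "carry_out", "arguments": {"deltas": [-0.3,0,0,0,-1,0,0.1,-0.3,0,0,0,-1,0,0.1,-0.3,0,0,0,-1,0,0.1,-0.3,0,0,0,-1,0,0.1,-0.3,0,0,0,-1,0,0.1,-0.3,0,0,0,-1,0,0.1,-0.3,0,0,0,-1,0,0.1,-0.3,0,0,0,-1,0,0.1,-0.3,0,0,0,-1,0,0.1,0,0,0,0,-1,0,0.1]}}

```text
clock: 10.15
position: [0.3275, -0.039, 0.2554]
ee_rot: [0.09, 0.731, 0.103, -0.668]
contact_force: [-0.1, 0.6, -1.0]
width: 0.0472
```

Request:
{"name": "carry_out", "arguments": {"deltas": [0,0,0,0,-1,0,0.3,0,0,0,0,0,0,0.3]}}

```text
clock: 10.4
position: [0.3274, -0.0388, 0.254]
ee_rot: [0.094, 0.707, 0.101, -0.694]
contact_force: [-0.6, -0.0, 0.2]
width: 0.0556
```

```bash
cat >> h.py <<'E'
def up():
    s=readout.get_state();q=s['ee_rot'];M=R.from_quat(q[[1,2,3,0]]).as_matrix()
    y=M[:,1].copy();y[2]=0;y/=np.linalg.norm(y);x=np.array([0,0,-1.]);T=np.c_[x,y,np.cross(x,y)]
    return (np.degrees(R.from_matrix(M.T@T).as_rotvec())/4).round(3)
E
python3 - <<'E'
from h import *
s=readout.get_state();print(s['clock'],s['position'],s['width'],s['qpos'].round(2));q=s['ee_rot'];print(R.from_quat(q[[1,2,3,0]]).as_matrix().round(3))
print(to([.542,.3205,.245]),up())
E
```

```text
10.4 [ 0.32737313 -0.03884374  0.25399029] 0.05560833916569932 [-0.35 -0.13  1.9   0.02  1.36  0.94]
[[ 0.017  0.273 -0.962]
 [ 0.013 -0.962 -0.273]
 [-1.    -0.008 -0.02 ]]
[ 0.29  -4.784 -5.071] [-0.001 -0.284  0.117]
```

Request:
{"name": "carry_out", "arguments": {"deltas": [0,0,0,0,-0.28,0.12,0.3,0,-0.6,-0.64,0,0,0,0.3,0,-0.6,-0.64,0,0,0,0.3,0,-0.6,-0.64,0,0,0,0.3,0,-0.6,-0.64,0,0,0,0.3,0,-0.6,-0.64,0,0,0,0.3,0,-0.6,-0.64,0,0,0,0.3,0,-0.6,-0.64,0,0,0,0.3,0.1,-0.58,-0.6,0,0,0,0.3,0,0,0,0,0,0,0.3]}}

```text
clock: 11.65
position: [0.5435, 0.3195, 0.2466]
ee_rot: [0.098, 0.701, 0.095, -0.7]
contact_force: [-0.1, 0.1, 0.1]
width: 0.0553
```

```bash
python3 - <<'E'
from h import *
s=readout.get_state();print(s['clock'],s['position'],s['width'],s['qpos'].round(2))
im=grab('wrist','w6');P=pts(im)
m=(np.hypot(P[...,0]-.542,P[...,1]-.3205)<.03)&(P[...,2]>.137)&(P[...,2]<.185)
z=P[m][:,2];t=m&(P[...,2]>np.percentile(z,90)-.004)
print(m.sum(),z.max(),'top',P[t].mean(0),P[t].min(0),P[t].max(0),cv2.minEnclosingCircle(P[t][:,:2].astype(np.float32)))
print(to([.542,.3205,.133]),up())
E
```

```text
11.65 [0.54352934 0.31953871 0.24655532] 0.05525605879249697 [ 0.42  0.35  1.35 -0.    1.44  1.72]
763 0.17588770585136784 top [0.5417397  0.32079055 0.17382746] [0.5305212  0.31025598 0.17061224] [0.55177563 0.33121981 0.17588771] ((0.5411995649337769, 0.32068169116973877), 0.010977417230606079)
[ 1.902 -0.058 -0.004] [-0.     0.009 -0.08 ]
```

View pics/w6.png

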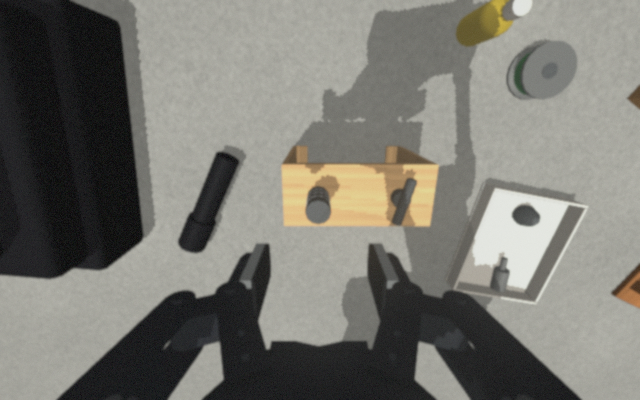

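The wrist view shows the round-grip pin at (318,205), 763 pixels, with its top at (0.5415, 0.3207) and z 0.174. That agrees with the rack geometry. Descending to grip it.

Request:
{"name": "carry_out", "arguments": {"deltas": [0.5,-0.03,0.02,0,0.01,-0.08,0.3,0.5,0,0,0,0,0,0.3,0.45,0,0,0,0,0,0.3,0.25,0,0,0,0,0,0.3,0.12,0,0,0,0,0,0,0.0,0,0,0,0,0,-0.2,0,0,0,0,0,0,-1,0,0,0,0,0,0,-1,0,0,0,0,0,0,-1,0,0,0,0,0,0,-1], "newtons": 60}}

```text
clock: 12.95
position: [0.5423, 0.3185, 0.1409]
ee_rot: [0.095, 0.703, 0.096, -0.699]
contact_force: [-0.1, -0.2, 5.7]
width: 0.0205
```

```bash
python3 - <<'E'
from h import *
s=readout.get_state();print(s['clock'],s['position'],s['width'],s['contact_force'],up())
E
```

```text
12.95 [0.54232415 0.31849125 0.14091941] 0.02046453219824361 [-0.13598484 -0.17734748  5.74411135] [-0.    -0.077  0.006]
```

Request:
{"name": "carry_out", "arguments": {"deltas": [-0.2,0,0,0,0,0,-1,-0.4,0,0,0,0,0,-1,-0.6,0,0,0,0,0,-1,-0.6,0,0,0,0,0,-1,-0.6,0,0,0,0,0,-1,-0.4,0,0,0,0,0,-1,0,0,0,0,0,0,-1]}}

```text
clock: 13.82
position: [0.5419, 0.3182, 0.3098]
ee_rot: [0.095, 0.703, 0.096, -0.698]
contact_force: [-0.3, -0.5, -2.2]
width: 0.0205
```

```bash
python3 - <<'E'
from h import *
s=readout.get_state();print(s['clock'],s['position'],s['width'],s['contact_force'],up(),s['qpos'].round(2))
print(to([.40,.02,.315]))
w=grab('wrist','w7');sd=grab('side','s7');sc=grab('scene','c7')
cv2.imwrite('pics/m7.png',np.vstack([np.hstack([w['color'][...,::-1][100:300,220:420],sd['color'][...,::-1][100:300,230:430]]),np.hstack([sc['color'][...,::-1][60:260,350:550],w['color'][...,::-1][100:300,420:620]])]))
E
```

```text
13.825 [0.54188064 0.31821046 0.30981143] 0.02051878961341423 [-0.28990814 -0.51545821 -2.2245621 ] [-0.    -0.103  0.006] [ 0.42  0.32  1.24 -0.    1.57  1.72]
[-0.114  4.157  3.606]
```

View pics/m7.png

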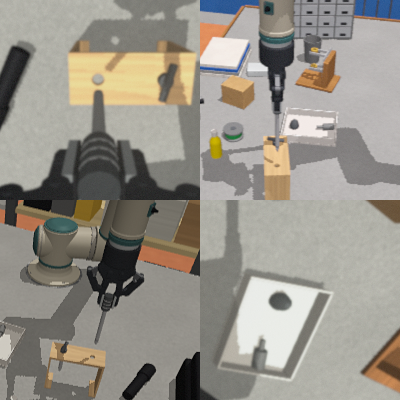

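The pin is out of the rack and hangs straight, and the T-pin is untouched. Carrying the pin to above the stand.

Request:
{"name": "carry_out", "arguments": {"deltas": [0,0.4,0.1,0,0,0,-1,0,0.8,0.22,0,0,0,-1,0,0.8,0.22,0,0,0,-1,0,0.8,0.22,0,0,0,-1,0,0.8,0.21,0,0,0,-1,0,0.8,0.21,0,0,0,-1,0,0.8,0.21,0,0,0,-1,0,0.8,0.21,0,0,0,-1,0,0.8,0.21,0,0,0,-1,0,0.8,0.21,0,0,0,-1]}}

```text
clock: 15.22
position: [0.5447, -0.1563, 0.3063]
ee_rot: [0.095, 0.701, 0.095, -0.7]
contact_force: [-0.0, 0.6, -1.8]
width: 0.0205
```

Request:
{"name": "carry_out", "arguments": {"deltas": [0,0.8,0.21,0,0,0,-1,0,0.8,0.21,0,0,0,-1,0,0.26,0.08,0,0,0,-1,0,0,0,0,0,0,-1,0,0,0,0,0,0,-1]}}

```text
clock: 15.85
position: [0.5467, -0.2681, 0.307]
ee_rot: [0.095, 0.702, 0.096, -0.7]
contact_force: [0.5, 0.3, -1.8]
width: 0.0207
```

```bash
python3 - <<'E'
from h import *
s=readout.get_state();print(s['clock'],s['position'],s['width'],s['contact_force'],up())
print(to([.5455,-.282,.310]))
w=grab('wrist','w8');sd=grab('side','s8');sc=grab('scene','c8')
f=lambda a:cv2.resize(a,(400,300),interpolation=cv2.INTER_CUBIC)
cv2.imwrite('pics/m8.png',np.vstack([np.hstack([f(w['color'][...,::-1][120:270,220:420]),f(sd['color'][...,::-1][90:165,300:400])]),np.hstack([f(sc['color'][...,::-1][100:175,220:320]),f(w['color'][...,::-1])])]))
E
```

```text
15.85 [ 0.54667504 -0.26812438  0.30698985] 0.02065563080113485 [ 0.46073979  0.27105751 -1.82491569] [-0.    -0.041  0.024]
[-0.051  0.217  0.081]
```

View pics/m8.png

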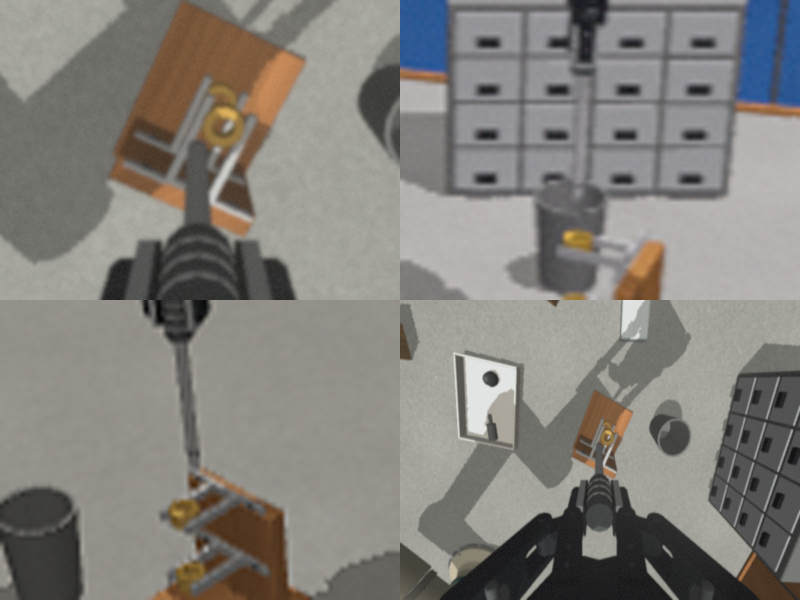

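The pin is in the jaws above the stand, about 14 mm short of the axis. Its tip is near (315,195) in the wrist view and the ring near (331,184). I'll shift over and lower the tip to about 15 mm above the mouth.

Request:
{"name": "carry_out", "arguments": {"deltas": [0,0.11,0.04,0,0,0,-1,0.2,0.11,0.04,0,0,0,-1,0.25,0,0,0,0,0,-1,0,0,0,0,0,0,-1,0,0,0,0,0,0,-1]}}

```text
clock: 16.62
position: [0.5461, -0.2833, 0.2799]
ee_rot: [0.095, 0.702, 0.096, -0.7]
contact_force: [-0.3, -0.5, -1.3]
width: 0.0205
```

```bash
python3 - <<'E'
from h import *
s=readout.get_state();print(s['clock'],s['position'],s['width'],s['contact_force'],up())
w=grab('wrist','w9');sd=grab('side','s9');sc=grab('scene','c9')
tip=s['position']+[0,0,-.131];print(tip,[ (n,proj(i,tip).round(1),proj(i,[.5455,-.282,.132]).round(1)) for n,i in [('w',w),('s',sd),('c',sc)]])
f=lambda a:cv2.resize(a,(400,300),interpolation=cv2.INTER_CUBIC)
cv2.imwrite('pics/m9.png',np.vstack([np.hstack([f(w['color'][...,::-1][150:225,270:370]),f(sd['color'][...,::-1][105:165,305:385])]),np.hstack([f(sc['color'][...,::-1][110:170,230:310]),f(w['color'][...,::-1])])]))
E
```

```text
16.625 [ 0.54613261 -0.28328628  0.27994184] 0.020477263204543496 [-0.28553244 -0.54223438 -1.32535592] [-0.    -0.043  0.008]
[ 0.54613261 -0.28328628  0.14894184] [('w', array([319.8, 190.2]), array([318.5, 185.9])), ('s', array([344. , 145.1]), array([343.9, 149.5])), ('c', array([264.3, 147.3]), array([265.2, 151.6]))]
```

View pics/m9.png

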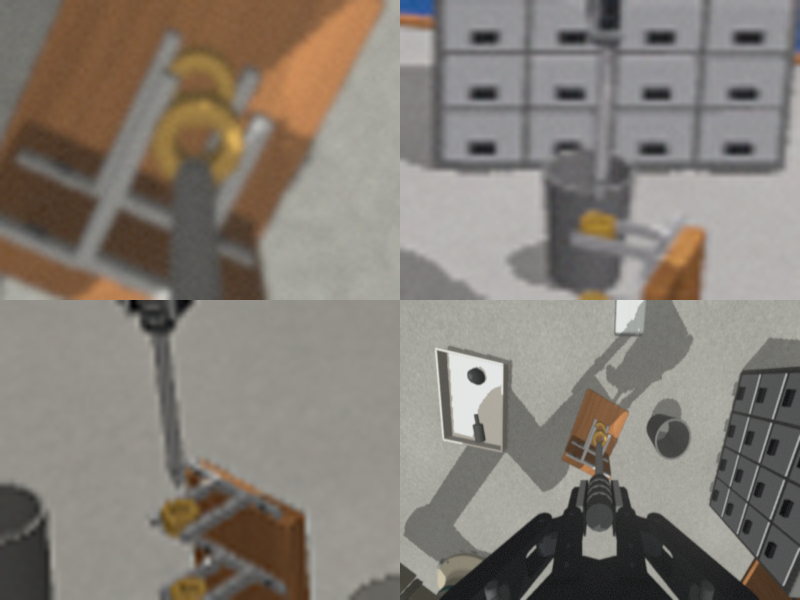

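```bash
python3 - <<'E'
from h import *
im=load('w9');hs=cv2.cvtColor(im['color'],cv2.COLOR_RGB2HSV)
P=pts(im)
br=(hs[...,0]>15)&(hs[...,0]<34)&(hs[...,1]>110)&(P[...,2]>.124)&(P[...,2]<.142)
br[:, :300]=0;br[:,340:]=0
v,u=np.nonzero(br);h=cv2.convexHull(np.c_[u,v].astype(np.float32)[:,None])
print(len(u),u.min(),u.max(),v.min(),v.max());e=cv2.fitEllipse(h);print(e,ray(im,*e[0],.132),cv2.minEnclosingCircle(h))
# gray shaft centre per row
for r in range(188,215,3):
    g=hs[r,305:340]; d=P[r,305:340,2]
    k=np.nonzero((d>.143)&(d<.4))[0]
    print(r,k.min()+305 if len(k) else None,k.max()+305 if len(k) else None,P[r,305+k].mean(0).round(4) if len(k) else '')
E
python3 - <<'E'
import cv2
a=cv2.imread('pics/w9.png')[160:210,290:350];cv2.imwrite('pics/z9.png',cv2.resize(a,None,fx=12,fy=12,interpolation=cv2.INTER_NEAREST))
E
```

```text
246 308 330 174 194
((318.9360046386719, 184.96665954589844), (21.32005500793457, 23.38882827758789), 35.08824920654297) [ 0.54669374 -0.28219605  0.132     ] ((318.47222900390625, 184.94444274902344), 11.690710067749023)
188 None None 
191 315 321 [ 0.5491 -0.2806  0.1638]
194 313 322 [ 0.5483 -0.2803  0.1712]
197 313 323 [ 0.5481 -0.2809  0.1795]
200 313 323 [ 0.5483 -0.2808  0.1887]
203 313 323 [ 0.5486 -0.2808  0.1977]
206 313 323 [ 0.5487 -0.2808  0.2055]
209 313 323 [ 0.5489 -0.2808  0.213 ]
212 312 324 [ 0.5484 -0.2809  0.2185]
```

View pics/z9.png

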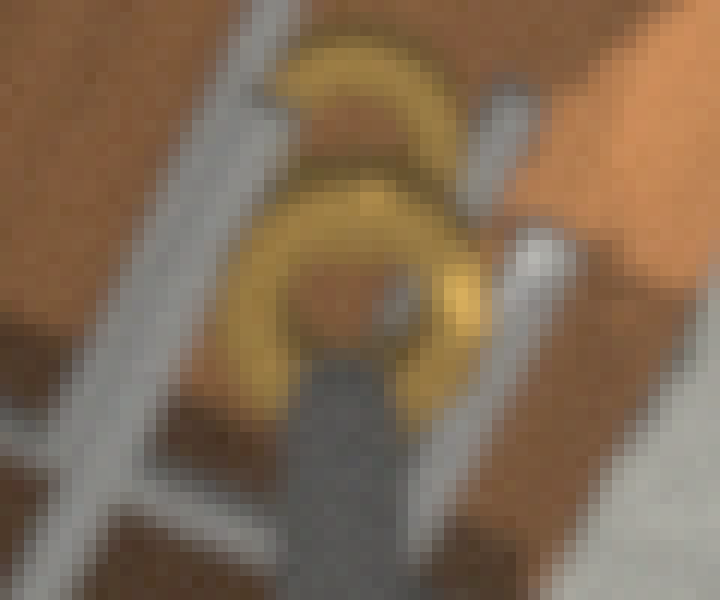

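In the wrist view the tip is at (318.7,191) and the ring centre at (319.7,185.5). Once projected down, that leaves about 1 mm of sideways error, well within the 4.5 mm capture of the tapered point. I'll correct it and ease the point in.

Request:
{"name": "carry_out", "arguments": {"deltas": [0.1,0.017,-0.012,0,0,0,-1,0.15,0,0,0,0,0,-1,0.1,0,0,0,0,0,-1,0,0,0,0,0,0,-1]}}

```text
clock: 17.27
position: [0.5468, -0.2839, 0.2582]
ee_rot: [0.095, 0.701, 0.096, -0.7]
contact_force: [-0.2, 0.3, -1.7]
width: 0.0206
```

```bash
python3 - <<'E'
from h import *
s=readout.get_state();print(s['clock'],s['position'],s['width'],s['contact_force'],s['moment'],up())
w=grab('wrist','w10');sd=grab('side','s10')
f=lambda a:cv2.resize(a,(600,300),interpolation=cv2.INTER_CUBIC)
cv2.imwrite('pics/m10.png',np.vstack([f(w['color'][...,::-1][160:210,270:370]),f(sd['color'][...,::-1][125:170,300:390])]))
E
```

```text
17.275 [ 0.54677187 -0.28388795  0.25824136] 0.02059778201933593 [-0.16510182  0.32332857 -1.73663893] [-0.03054582 -0.00989899  0.00048977] [-0.    -0.028  0.02 ]
```

View pics/m10.png

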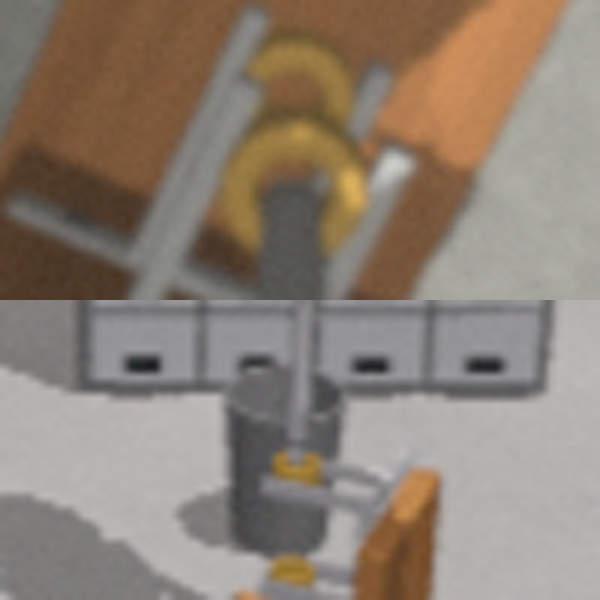

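The point is entering the bore with no rise in force. Continuing down in steps with force checks.

Request:
{"name": "carry_out", "arguments": {"deltas": [0.1,0,0,0,0,0,-1,0.1,0,0,0,0,0,-1,0,0,0,0,0,0,-1]}}

```text
clock: 17.75
position: [0.5468, -0.2839, 0.2464]
ee_rot: [0.095, 0.701, 0.096, -0.7]
contact_force: [-0.3, -0.3, -2.0]
width: 0.0207
```

```bash
python3 - <<'E'
from h import *
s=readout.get_state();print(s['clock'],s['position'],s['width'],s['contact_force'],s['moment'],up())
w=grab('wrist','w11');im=w;P=pts(im)
f=lambda a:cv2.resize(a,(800,480),interpolation=cv2.INTER_CUBIC)
cv2.imwrite('pics/m11.png',f(w['color'][...,::-1][160:208,280:360]))
E
```

```text
17.75 [ 0.5468121  -0.28388453  0.24643458] 0.0207215567018997 [-0.27459242 -0.28801775 -2.01923264] [ 0.03116264 -0.02685577 -0.00849409] [-0.    -0.032  0.017]
```

View pics/m11.png

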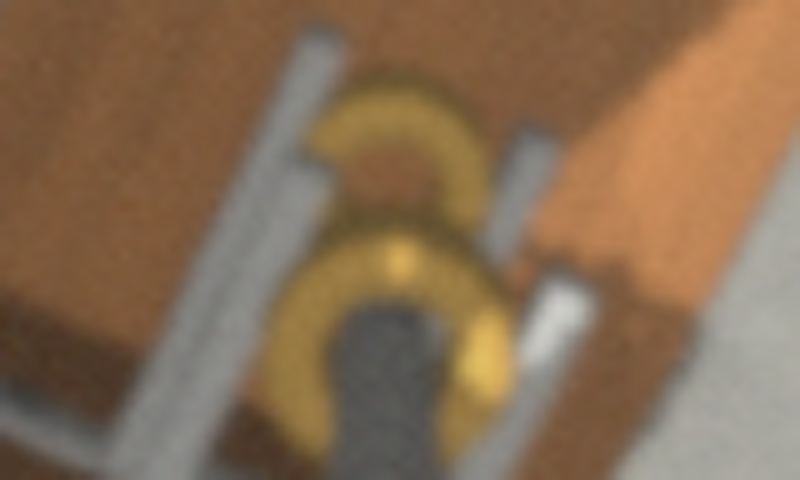

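The shaft is inside the upper bore, about 0.7 mm left of centre in the picture and with no force. I'll correct that and go on towards the lower bushing.

Request:
{"name": "carry_out", "arguments": {"deltas": [0.1,0.01,0,0,0,0,-1,0.15,0,0,0,0,0,-1,0.15,0,0,0,0,0,-1,0.15,0,0,0,0,0,-1,0.1,0,0,0,0,0,-1,0,0,0,0,0,0,-1]}}

```text
clock: 18.55
position: [0.5472, -0.2845, 0.2075]
ee_rot: [0.095, 0.701, 0.096, -0.7]
contact_force: [0.0, -1.1, -1.3]
width: 0.0206
```

```bash
python3 - <<'E'
from h import *
s=readout.get_state();print(s['clock'],s['position'],s['width'],s['contact_force'],s['moment'],up())
w=grab('wrist','w12');sd=grab('side','s12');sc=grab('scene','c12')
f=lambda a:cv2.resize(a,(400,300),interpolation=cv2.INTER_CUBIC)
cv2.imwrite('pics/m12.png',np.vstack([np.hstack([f(w['color'][...,::-1][155:215,280:360]),f(sd['color'][...,::-1][125:185,305:385])]),np.hstack([f(sc['color'][...,::-1][130:190,230:310]),f(w['color'][...,::-1])])]))
E
```

```text
18.55 [ 0.54722099 -0.28452571  0.207516  ] 0.020585499533200984 [ 0.01111826 -1.10060375 -1.31649081] [0.008759   0.03916682 0.01679664] [-0.    -0.034  0.014]
```

View pics/m12.png

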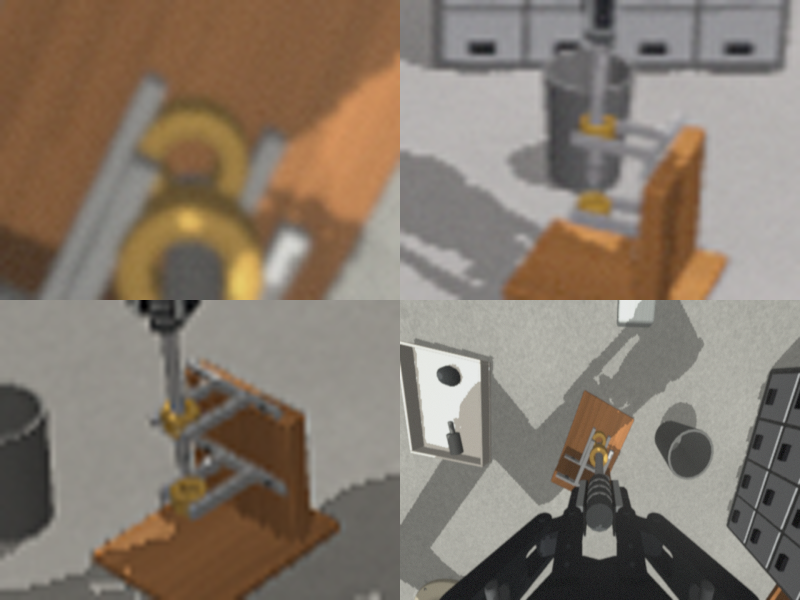

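The pin passes through the upper bushing freely, with its tip above the lower one. Continuing into the lower bushing.

Request:
{"name": "carry_out", "arguments": {"deltas": [0.1,0,0,0,0,0,-1,0.1,0,0,0,0,0,-1,0.1,0,0,0,0,0,-1,0,0,0,0,0,0,-1]}}

```text
clock: 19.2
position: [0.5472, -0.2844, 0.1894]
ee_rot: [0.095, 0.701, 0.096, -0.7]
contact_force: [0.5, 0.2, -2.0]
width: 0.0202
```

```bash
python3 - <<'E'
from h import *
s=readout.get_state();print(s['clock'],s['position'],s['width'],s['contact_force'],s['moment'],up())
w=grab('wrist','w13');sd=grab('side','s13');sc=grab('scene','c13')
f=lambda a:cv2.resize(a,(400,300),interpolation=cv2.INTER_CUBIC)
cv2.imwrite('pics/m13.png',np.vstack([np.hstack([f(w['color'][...,::-1][155:215,280:360]),f(sd['color'][...,::-1][125:185,305:385])]),np.hstack([f(sc['color'][...,::-1][130:190,230:310]),f(w['color'][...,::-1])])]))
E
```

```text
19.2 [ 0.54722224 -0.2844429   0.18940803] 0.020183803464659016 [ 0.46134944  0.24123843 -2.00900386] [ 0.01367973  0.0111314  -0.02989075] [-0.    -0.033  0.016]
```

View pics/m13.png

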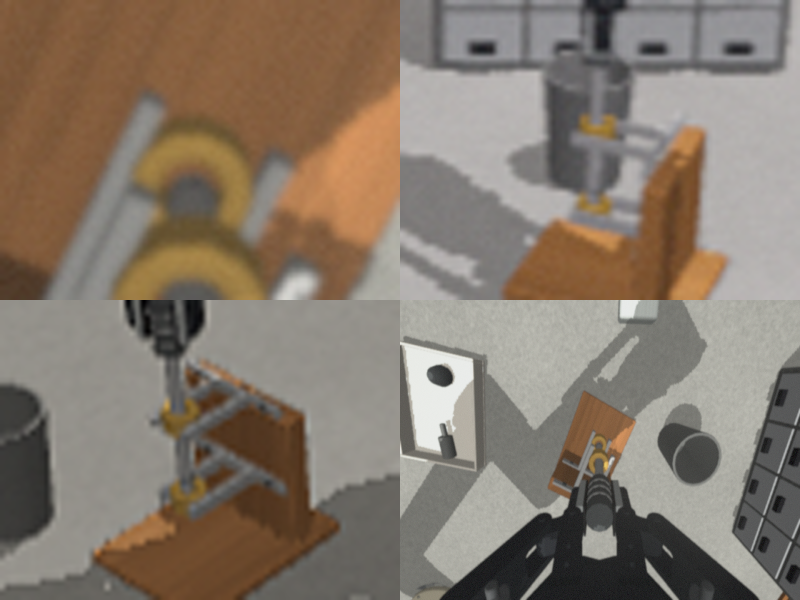

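The tip is inside the lower bushing and centred, with no contact force. The last 28 mm follow.

Request:
{"name": "carry_out", "arguments": {"deltas": [0.1,0,0,0,0,0,-1,0.12,0,0,0,0,0,-1,0.12,0,0,0,0,0,-1,0.1,0,0,0,0,0,-1,0.03,0,0,0,0,0,-1,0,0,0,0,0,0,-1,0,0,0,0,0,0,-1]}}

```text
clock: 20.23
position: [0.5477, -0.2847, 0.1622]
ee_rot: [0.095, 0.702, 0.095, -0.699]
contact_force: [-0.6, -0.1, -2.2]
width: 0.0207
```

```bash
python3 - <<'E'
from h import *
s=readout.get_state();print(s['clock'],s['position'],s['width'],s['contact_force'],s['moment'],s['qd'].round(3),up())
w=grab('wrist','w14');sd=grab('side','s14');sc=grab('scene','c14')
x,y=s['position'][:2]
for n,i in [('s',sd),('c',sc)]: print(n,[proj(i,[.546,-.283,z]).round(1).tolist() for z in (.132,.116,.066,.05,.03,.01)])
f=lambda a:cv2.resize(a,(400,300),interpolation=cv2.INTER_CUBIC)
cv2.imwrite('pics/m14.png',np.vstack([np.hstack([f(sc['color'][...,::-1][150:195,240:300]),f(sd['color'][...,::-1][140:185,320:380])]),np.hstack([f(w['color'][...,::-1][100:280,200:440]),f(w['color'][...,::-1])])]))
E
```

```text
20.225 [ 0.54767802 -0.2846983   0.16224423] 0.020676576101056526 [-0.60413417 -0.08809844 -2.19311035] [ 0.04683036  0.08159266 -0.00160015] [-0.002 -0.002 -0.001  0.001 -0.    -0.001] [ 0.    -0.047 -0.002]
s [[343.8, 149.3], [343.6, 153.3], [343.0, 165.3], [342.8, 169.1], [342.6, 173.7], [342.4, 178.3]]
c [[264.9, 151.6], [265.3, 155.5], [266.7, 167.3], [267.1, 171.0], [267.6, 175.5], [268.1, 179.9]]
```

View pics/m14.png

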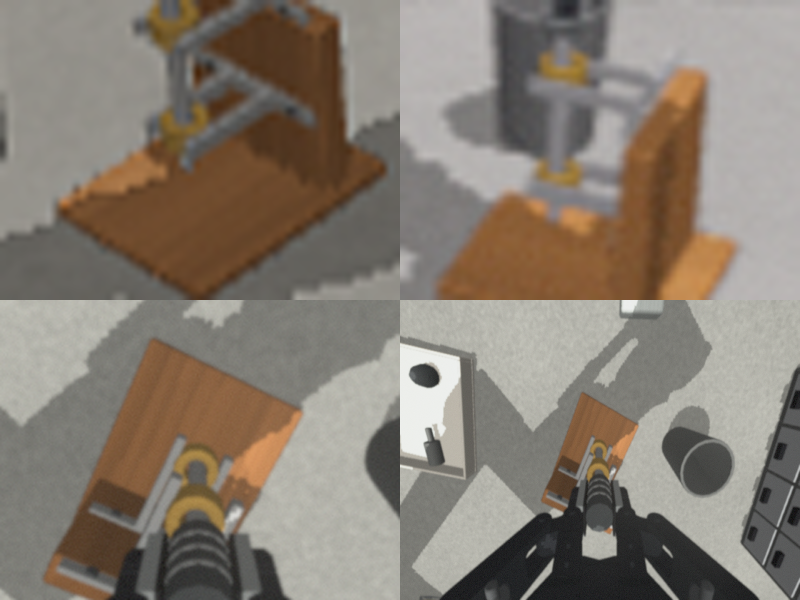

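In the scene view the point shows below the lower bushing at (268.2,175.2), and the prediction for z = 30 mm is row 175.5. The wrist view shows the plug still in the tray. I'll lower it a final 1 mm.

Request:
{"name": "carry_out", "arguments": {"deltas": [0.02,0,0,0,0,0,-1,0,0,0,0,0,0,-1,0,0,0,0,0,0,-1]}}

```text
clock: 20.75
position: [0.5477, -0.2847, 0.1608]
ee_rot: [0.095, 0.702, 0.096, -0.7]
contact_force: [0.4, 0.4, -1.7]
width: 0.02
```

```bash
python3 - <<'E'
from h import *
s=readout.get_state();print(s['clock'],s['position'],s['width'],s['contact_force'],s['moment'])
sc=grab('scene','c15');sd=grab('side','s15');a,b=load('c0' if 0 else 'scene0')['color'],sc['color']
cv2.imwrite('pics/m15.png',np.vstack([b[120:300,180:580,::-1],sd['color'][120:320,150:550,::-1]]))
E
```

```text
20.75 [ 0.54765799 -0.28466804  0.16081557] 0.01997119519126142 [ 0.44632793  0.36935972 -1.6537392 ] [-0.02419049  0.03990097 -0.0324495 ]
```

View pics/m15.png

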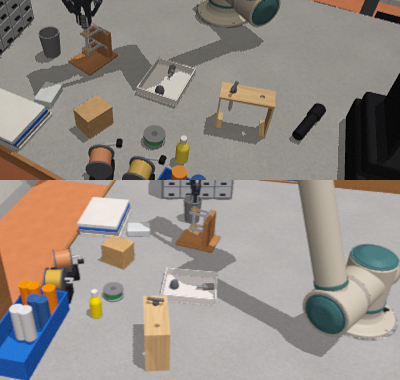

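The T-pin is still in the rack, the plug and sinker are in the tray, and everything else is where it was. Handing in.

```bash
python3 -c "
from rig import job;print(job.sign_off())"
```

```text
the job is handed in; nothing more can be done
None
```

I pulled the plug and laid it in the empty half of the tray. Then I took the long round-grip pin from the rack, threaded it through the upper and lower bushings, and handed the job in at about 21 s with the gripper still holding it.

- **Point height:** by the arm's position the point is about 30 mm above the counter, so about 20 mm below the lower bushing and 20 mm above the base board. The scene camera agreed (row 175.2 seen, 175.5 predicted for 30 mm). A rough reading of the blurrier side view suggested about 36 mm; I went with the other two.
- **Forces:** the last reading was only the pin's weight (about 1.7 N). None of the readings I took while threading showed the pin pressing on the bushings.
- **Rest of the scene:** the last pictures show the plug and sinker in the tray, the T-pin still in the rack, and the other items apparently unmoved. I checked these by eye only.

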